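Strike the marking punch on a coupon

TASK

The metal coupon lying in the marking punch needs its reference mark before it goes under the microscope. Take the orange mallet and, with the flat face it stands on square over the steel striking cap, give the sprung cap a brisk blow (not a slow push) that sends the punch all the way down onto the coupon; let it spring back up. Then set the mallet down, not dropped, standing on its head on its blue-green mat as it was, leave the coupon in its nest and do not shift the other things on the desk.

Things in the scene. Friction and masses are not known exactly. Their poses are not given: they have to be found in the camera images.
- mallet: Dead-blow mallet, 0.38 to 0.54 kg, orange with black faces. Its head is a cylinder 45 mm across and 78 mm tall with a flat striking face at each end; it stands on one face, handle level. Mass mostly in the head (centre of mass about 10 mm from its axis, towards the handle). Origin: centre of the lower face; z up the head's axis; the handle points along -x.
- mallet_grip (a point): Point on the centre line of the mallet's handle, 60 mm behind the head's axis and 39 mm above the lower face (axes as the mallet's). The handle is straight with flat upright sides: orange neck 22 mm wide, 26 mm high, 22 to 50 mm from the head's axis; orange grip with thin black bands, 24 mm wide, 28 mm high, 50 to 172 mm.
- mat: Blue-green rubber mat fixed to the desk, 160 x 160 mm, 4 mm thick, on which the mallet stands. Origin: centre of its underside, on the desk.
- die: Hammer-blow marking punch, fixed: grey base 130 mm (x) by 170 mm (y), 22 mm thick; two steel pillars 52 mm either side of centre along y; blue bridge 44 x 136 mm on them, its top 111 mm above the desk (pillar nuts to 119 mm). A vertical ram with a return spring passes through the bridge. Origin: centre of the base's underside, on the ram's axis; z up.
- ram: The moving steel ram of the punch, 112 mm long: a dark conical point 14 mm long and 6 mm across its flat end, a 24 mm shaft through the bridge, and on top the striking cap, 44 mm in diameter and 16 mm thick (its top 2 mm is a disc 37 mm across). It slides straight down. Origin: centre of the point's flat end, 57 mm above the desk when up; z up.
- cap_top (a point): Centre of the top face of the striking cap, where the mallet strikes: 169 mm above the desk when the punch is up, on the ram's axis. A stroke of 0.1 to 0.4 m/s that follows through to the bottom is brisk enough.
- ram_travel (a joint): Downward travel of the ram, m: 0 is up (rest), the punch point meets the coupon at 0.022, the end stop is at 0.0235. The ram weighs 0.6 kg; held slowly, it takes about 3 N to start and 11 N at 0.022 against its return spring; it brings the ram back up by itself.
- coupon: Copper-coloured metal coupon 75 x 24 x 3 mm lying loose in the nest on the anvil below the punch point, along the die's x. Origin: centre of its underside, 32 mm above the desk.
- mouse: Black computer mouse, 110 x 60 x 35 mm, a bystander. Origin: centre of its underside.
- jar: Amber glass jar with a black cap, 56 mm in diameter, 75 mm tall, a bystander. Origin: centre of its underside.
- dishes: Stack of three clear dishes, 92 mm in diameter, 48 mm tall, a bystander. Origin: centre of its underside.
- slidebox: Closed blue slide box, 100 x 170 x 33 mm, a bystander. Origin: centre of its underside.
- bottle: White bottle with a red cap, 60 mm in diameter, 130 mm tall, a bystander. Origin: centre of its underside.
- brush: Small wooden-handled brush, 170 mm long, lying flat, handle along its -x, bristles at +x, a bystander. Origin: about the middle of its length, on the desk.
Mind the look-alikes: they are no part of the job. Of the things shaped like the die, the grey one is meant.

How it is judged:
By the outcome, as a careful person would: the job done as asked, in the order asked, and still so for the second after the job is handed in, with the robot touching nothing.
It also fails if it takes over 56 s, if anything falls off the work surface, if the arm or the gripper's body presses on something with over 40 N, if the wrist force passes 120 N, or if a joint passes its speed limit or range.

ROBOT

A 6-joint arm with a two-finger parallel gripper is mounted at the origin on the work surface. World frame = base frame: x ahead of the robot, y to its left, z up, the work surface at z = 0. Lengths are in m, angles in rad, forces in N, time in s.
With the tool pointing down it reaches from about 0.35 to 0.975 m from the base axis. Payload 4.9 kg.
Tool frame: the origin (TCP) lies on the centre line of the jaws, within the pads' length; the fingertips stand manip.tip_reach ahead of it and the grasp point (between the pads) is the TCP (manip.tip_reach is the distance from the TCP to the fingertips, in m); z points along the fingers, y is the line along which they close (so a half turn about z gives the same grasp; the last joint's range is limited). The gripper opens to 85 mm and grips with 20 to 120 N. Pads are 22 mm wide; open, the fingers measure 114 mm over their backs; the gripper's body (76 mm by 85 mm) begins 54 mm behind the grasp point. The pads swing forward as they close: fully open they stand 13 mm farther back than shut.
Start: joints at [-1.392, 0.053, 1.613, -0, 1.476, -0.119], TCP at [0.183, -0.597, 0.25] pointing down, gripper open.
Joint ranges: [-3.01, 3.01], [-1.01, 2.22], [0.06, 2.58], [-1.02, 4.17], [0.09, 2.62], [-3.14, 3.14]. Speed limits (rad/s): [2.57, 2.57, 3.14, 3.14, 3.14, 3.14].

INTERFACE

Orientations are given as a unit quaternion [w, x, y, z].
In Python, from plant import manip gives the robot as it stands. The module is installed in compiled form; this text tells all that it offers.
- The arm moves only by the tool move_arm, never from a script. Its argument "rows" is a list of rows, each a list of 7 numbers: the shift along the tool's x, y, z in cm, then the turn, a rotation vector about the tool's x, y, z in degrees, then the opening, from -1 (shut) to 1 (fully open). In form: [[tx, ty, tz, ax, ay, az, jaw], ...]. A call has 1 to 20 rows; each row shifts and turns the commanded pose from where the row before left it, along the tool's axes as they then stand; what a row does not reach is not made up. A row lasts 1/12 s, in which the tool goes at most 41.7 mm and 7.16 degrees, less where a joint would pass 70% of its speed; a pose out of reach is approached as far as the arm can. A call is refused whole if a number of a shift passes 4.17 or a number of a turn 7.16, either way. A call with a gripper value outside its range is refused whole. The fingers move at their own pace and stop on an object; the grip force is fixed at half the most. Time passes only in rows, so rows that do not move let the fingers close. It gives the time, the measured TCP pose, the force, the opening and the grip force at its end, in the units of the state.
- manip.state(): the state, without advancing time (a new reading comes with each control period).
- manip.grab_frame(name): name is "scene" or "top" or "wrist"; returns a dict with "img" (420x560x3 uint8, blue, green, red), "mtx" (3x3 intrinsics, pixels), "R" (3x3) and "t" (3): a world point X has camera coordinates R X + t. Camera axes: x right, y down, z forward; pixel columns grow to the right and rows downward; lengths in m; the calibration is good to about 2 mm. The wrist camera is an equidistant fisheye: a pixel r from the principal point sees the ray r / f radians off the axis. A picture is of the moment at which its call begins. There is no depth.
- manip.job_done(): hands the job in; it is judged then, once.
The state is a dict: "time": time; "joint_pos": joint angles; "joint_vel": joint speeds; "joint_efforts": joint torques, N m; "tool_pos": TCP position; "tool_rot": TCP orientation; "contact_force": force on the tool from outside, world axes, zero at the start; "ft_torque": the same for the moment, N m; "gripper_width": opening from 0.0 (shut) to 1.0 (fully open); "grasp_force": force on a finger pad.
Only numpy, scipy, OpenCV 4.12 (cv2) and the standard library are available. Lean on these libraries where they do the work, as an engineer would, in place of code of your own. Each camera call takes 0.05 s, during which the arm holds its last target. There are 200 camera calls.

## Working session

There is one attempt and no reset: what is moved stays moved. The work goes in short steps, Python scripts to look and compute and a tool call to move; the robot and the scene stay as the last step left them, time stands still between calls to the robot, and variables do not carry over. Pictures are saved under pics/ and viewed, at most 13 in all, crops included, and the job is handed in when it is done.

Besides the shell and the picture viewer there is one more tool, called after "Request:" in YAML: its name, and indented under it one key for each argument. move_arm: Moves the arm, as the interface text tells. Its arguments: {"type":"object","properties":{"rows":{"type":"array","items":{"type":"array","items":{"type":"number"}}}},"required":["rows"]}

```bash
mkdir -p pics
python3 - <<'E'
from plant import manip
import cv2,numpy as np
for n in("scene","top"):
    f=manip.grab_frame(n);cv2.imwrite(f"pics/{n}0.png",f["img"]);np.savez(f"pics/{n}0.npz",**f)
    print(n,f["mtx"].tolist(),(-f["R"].T@f["t"]).round(3),f["R"].round(3).tolist())
print(manip.state(),manip.tip_reach)
E
```

```text
scene [[505.7610009529531, 0.0, 276.8918603559921], [0.0, 505.7610009529531, 207.40089806419223], [0.0, 0.0, 1.0]] [ 1.277 -0.251  1.258] [[0.309, 0.951, 0.006], [0.762, -0.244, -0.599], [-0.568, 0.19, -0.801]]
top [[401.77536557622915, 0.0, 276.30677785290743], [0.0, 401.77536557622915, 203.8914269342555], [0.0, 0.0, 1.0]] [0.433 0.021 1.537] [[0.018, -1.0, 0.011], [-0.999, -0.019, -0.04], [0.04, -0.011, -0.999]]
{'time': 0.1, 'joint_pos': array([-1.39200649e+00,  5.32876806e-02,  1.61414683e+00, -1.29079225e-05,
        1.47602000e+00, -1.18971979e-01]), 'joint_vel': array([ 0.00021337, -0.00127821, -0.00313345, -0.00192439, -0.00015622,
        0.00040384]), 'joint_efforts': array([ 2.70145492e-04, -3.94903243e+01, -3.71363604e+01, -9.21930837e-05,
        3.91019668e-03, -2.02620248e-05]), 'tool_pos': array([ 0.18328228, -0.59696771,  0.24919379]), 'tool_rot': array([-9.30316743e-04,  9.88937174e-01,  1.48332058e-01, -3.42603759e-05]), 'contact_force': array([-0.51311423,  1.3608975 , -0.73926043]), 'ft_torque': array([-0.06523656,  0.01382627,  0.0203243 ]), 'grasp_force': 0.0, 'gripper_width': 0.9999504126569733} 0.019
```

View pics/scene0.png

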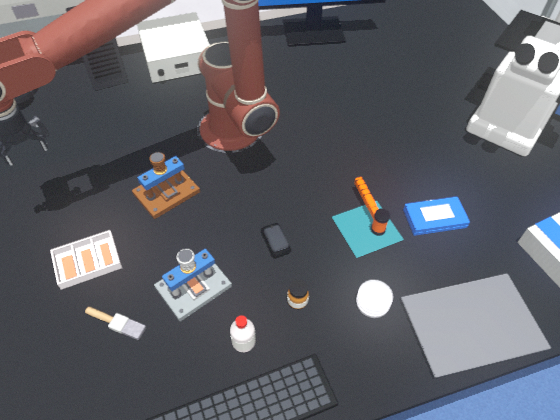

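View pics/top0.png

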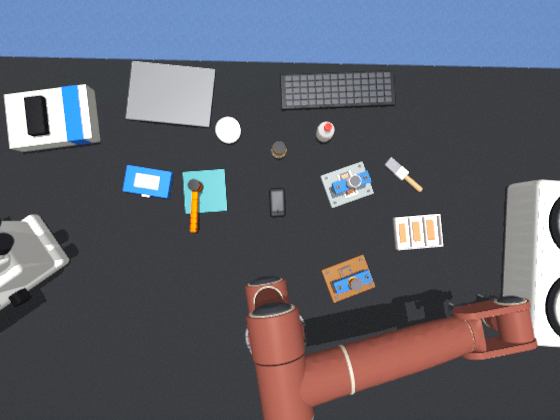

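The pictures show two die-like things: the grey-based one (scene 193,283; top 347,185) and a brown one (scene 165,190; top 348,278). The grey one is meant. There is one orange mallet, on the mat (scene 375,210; top 195,200). I'll confirm both in an enlarged crop.

Run:
```python
import cv2,numpy as np
s=cv2.imread("pics/scene0.png");t=cv2.imread("pics/top0.png")
c=lambda im,x,y,w=100,h=75:cv2.resize(im[y:y+h,x:x+w],(400,300),interpolation=cv2.INTER_CUBIC)
cv2.imwrite("pics/crop.png",np.vstack([np.hstack([c(s,145,240),c(t,298,148)]),np.hstack([c(s,325,172),c(t,155,162)])]))
```

```text
(no output)
```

View pics/crop.png

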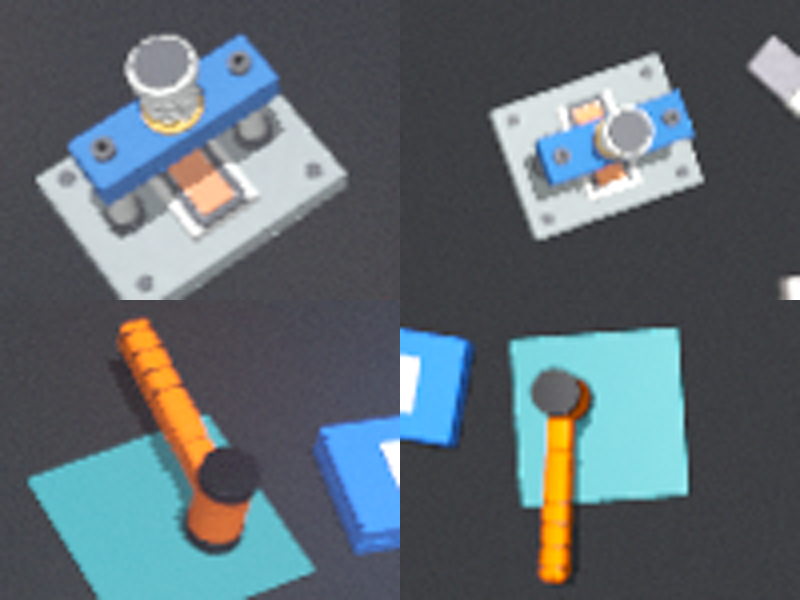

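The crops confirm the grey-based die, with its cap disc at top (355,181) and scene (185,256). They also show the mallet standing on its head near the mat's left-hand side, head top at top (194,185) and scene (382,216), with the handle running towards the robot. Next I'll measure.

```bash
cat > h.py <<'E'
import cv2,numpy as np
from scipy.spatial.transform import Rotation as Rn
F={n:dict(np.load(f"pics/{n}0.npz")) for n in("scene","top")}
def ray(f,p):
    d=f["R"].T@np.linalg.inv(f["mtx"])@np.array([p[0],p[1],1.]);return -f["R"].T@f["t"],d
def plane(f,p,z):
    c,d=ray(f,p);return c+d*(z-c[2])/d[2]
def tri(a,b):
    A=[];B=[]
    for f,p in((F["scene"],a),(F["top"],b)):
        c,d=ray(f,p);d/=np.linalg.norm(d);M=np.eye(3)-np.outer(d,d);A.append(M);B.append(M@c)
    return np.linalg.lstsq(np.vstack(A),np.hstack(B),rcond=None)[0]
def blob(img,lo,hi,win):
    x0,y0,x1,y1=win;m=cv2.inRange(cv2.cvtColor(img[y0:y1,x0:x1],cv2.COLOR_BGR2HSV),np.array(lo),np.array(hi))
    cs=cv2.findContours(m,cv2.RETR_EXTERNAL,cv2.CHAIN_APPROX_NONE)[0]
    c=max(cs,key=cv2.contourArea)+np.array([[x0,y0]]);return c.astype(np.float32)
E
python3 - <<'E'
from h import *
S,T=F["scene"],F["top"]
mid=lambda c:(cv2.minAreaRect(c)[0],cv2.minAreaRect(c)[1])
for n,f,win in(("headS",S,(370,204,396,228)),("headT",T,(185,176,206,196))):
    c=blob(f["img"],(0,0,0),(180,140,95),win);print(n,mid(c))
for f,win in((S,(165,235,215,275)),(T,(340,165,375,200))):
    x0,y0,x1,y1=win;print(cv2.cvtColor(f["img"],cv2.COLOR_BGR2HSV)[(256 if f is S else 181),x0:x1].tolist())
m=blob(T["img"],(80,90,90),(98,255,255),(170,160,240,225))
r=cv2.minAreaRect(m);print("mat",r,plane(T,r[0],.004),[plane(T,p,.004)[:2].round(4).tolist() for p in cv2.boxPoints(r)])
h=blob(T["img"],(5,150,120),(22,255,255),(170,190,230,245))
P=np.array([plane(T,p[0],.055) for p in h]);l=cv2.fitLine(P[:,:2].astype(np.float32),cv2.DIST_L2,0,.01,.01).ravel();print("handle",l,P.min(0),P.max(0),cv2.minAreaRect(P[:,:2].astype(np.float32)))
for z,a,b in((.082,(382,215.8),(194,185.2)),(.169,(185.5,255.8),(355.2,181.2))):
    print(z,tri(a,b),plane(S,a,z),plane(T,b,z))
# die nuts z=.119
for a,b in(((145+102/4,240+149/4),(298+163/4,148+156/4)),((145+238/4,240+64/4),(298+272/4,148+118/4))):print("nut",tri(a,b),plane(S,a,.119),plane(T,b,.119))
E
```

```text
headS ((385.0, 214.5), (21.0, 20.0))
headT ((189.5, 185.5), (5.0, 1.0))
[[120, 28, 82], [120, 22, 82], [117, 28, 82], [120, 19, 79], [124, 25, 82], [124, 24, 84], [109, 25, 82], [117, 30, 77], [120, 28, 82], [110, 20, 78], [123, 29, 79], [105, 3, 164], [110, 4, 179], [116, 13, 161], [113, 14, 150], [110, 21, 148], [112, 18, 153], [113, 20, 151], [117, 15, 151], [112, 18, 152], [106, 19, 148], [110, 15, 151], [123, 15, 150], [115, 19, 151], [109, 19, 150], [111, 17, 150], [117, 15, 151], [90, 4, 214], [75, 2, 215], [109, 64, 210], [106, 142, 231], [105, 154, 237], [106, 150, 238], [106, 149, 238], [105, 149, 239], [105, 155, 239], [106, 122, 221], [109, 63, 178], [116, 15, 139], [120, 14, 130], [111, 18, 144], [109, 20, 141], [109, 95, 167], [106, 149, 222], [105, 150, 239], [105, 151, 242], [106, 147, 219], [109, 124, 154], [111, 41, 87], [116, 25, 82]]
[[103, 165, 254], [104, 167, 252], [103, 167, 251], [104, 165, 252], [103, 168, 251], [104, 165, 244], [110, 101, 194], [21, 108, 184], [30, 5, 195], [30, 3, 246], [120, 10, 149], [113, 14, 165], [109, 17, 163], [113, 12, 164], [111, 
[... 544 characters left out ...]

handle [ 0.9995014  -0.03157446  0.46267226  0.30800748] [0.38382768 0.29168516 0.055     ] [0.53896152 0.32244419 0.055     ] ((0.4614899456501007, 0.3079390227794647), (0.02838197909295559, 0.15575169026851654), 88.47843933105469)
0.082 [0.55581266 0.30936302 0.07166081] [0.56261442 0.30664661 0.082     ] [0.55412073 0.30528533 0.082     ]
0.169 [ 0.57252658 -0.26034929  0.16246654] [ 0.57781418 -0.25747228  0.169     ] [ 0.57115284 -0.26193753  0.169     ]
nut [ 0.55542455 -0.27036474  0.032016  ] [ 0.59670328 -0.30723293  0.119     ] [ 0.5544395  -0.21405086  0.119     ]
nut [ 0.59422518 -0.25144931  0.20069904] [ 0.56154038 -0.21052378  0.119     ] [ 0.59010906 -0.31058472  0.119     ]
```

Both cameras agree to within about 7 mm: the cap is at roughly (0.574,-0.260) and the mallet axis at roughly (0.558,0.306), with handle yaw about -1.8°. I'll refine with the wrist camera, passing the die first.

Request:
move_arm:
  rows:
    - [0,0,0,0,0,6.3,1]
    - [0,0,0,0,0,6.3,1]
    - [0,0,0,0,0,6.3,1]
    - [2.2,-2.5,-0.3,0,0,0,1]
    - [2.2,-2.5,-0.3,0,0,0,1]
    - [2.2,-2.5,-0.3,0,0,0,1]
    - [2.2,-2.5,-0.3,0,0,0,1]
    - [2.2,-2.5,-0.3,0,0,0,1]
    - [2.2,-2.5,-0.3,0,0,0,1]
    - [2.2,-2.5,-0.3,0,0,0,1]
    - [2.2,-2.5,-0.3,0,0,0,1]
    - [2.2,-2.5,-0.3,0,0,0,1]
    - [2.2,-2.5,-0.3,0,0,0,1]
    - [2.2,-2.5,-0.3,0,0,0,1]
    - [2.2,-2.5,-0.3,0,0,0,1]
    - [2.2,-2.5,-0.3,0,0,0,1]
    - [2.2,-2.5,-0.3,0,0,0,1]
    - [0,0,0,0,0,0,1]
    - [0,0,0,0,0,0,1]

```text
time: 1.68
tool_pos: [0.5031, -0.2563, 0.2919]
tool_rot: [-0.0, 1.0, -0.014, -0.0]
contact_force: [-0.4, -1.1, -0.9]
gripper_width: 1.0
grasp_force: 0.0
```

```bash
cat >> h.py <<'E'
def grab(n,tag):
    from plant import manip
    f=manip.grab_frame(n);cv2.imwrite(f"pics/{n}{tag}.png",f["img"]);np.savez(f"pics/{n}{tag}.npz",**f);return f
def wray(f,p):
    K=f["mtx"];v=np.array([(p[0]-K[0,2])/K[0,0],(p[1]-K[1,2])/K[1,1]]);r=np.hypot(*v)+1e-12
    d=np.r_[v/r*np.sin(r),np.cos(r)];return -f["R"].T@f["t"],f["R"].T@d
def wplane(f,p,z):
    c,d=wray(f,p);return c+d*(z-c[2])/d[2]
def wproj(f,X):
    q=f["R"]@np.asarray(X)+f["t"];th=np.arctan2(np.hypot(q[0],q[1]),q[2]);u=q[:2]/np.hypot(q[0],q[1])*th
    return f["mtx"][:2,:2]@u+f["mtx"][:2,2]
E
python3 - <<'E'
from h import *
from plant import manip
f=grab("wrist","1");print(f["mtx"],-f["R"].T@f["t"],manip.state()["tool_pos"],wproj(f,(.574,-.26,.169)))
E
```

```text
[[325.1922621    0.         278.40680995]
 [  0.         325.1922621  204.53252862]
 [  0.           0.           1.        ]] [ 0.58194466 -0.25803598  0.41540471] [ 0.50236891 -0.25715933  0.29173349] [281.53533729 113.05034061]
```

View pics/wrist1.png

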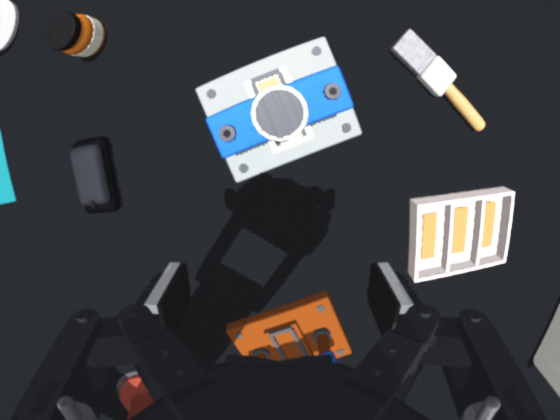

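The wrist view shows the grey die with the cap centred at about (280,113), right where the average of the two cameras predicts. I'll fit the rim.

Run:
```python
from h import *
f=dict(np.load("pics/wrist1.npz"));g=cv2.cvtColor(f["img"],cv2.COLOR_BGR2HSV)
m=((g[...,1]<45)&(g[...,2]<200)&(g[...,2]>80)).astype(np.uint8);k=np.zeros_like(m);cv2.circle(k,(280,113),28,1,-1);m=cv2.morphologyEx(m&k,cv2.MORPH_OPEN,np.ones((5,5)))
c=max(cv2.findContours(m,0,1)[0],key=cv2.contourArea)
P=np.array([wplane(f,p[0],.169)[:2] for p in c],np.float32);print("disc",cv2.fitEllipse(P),cv2.minEnclosingCircle(P))
m=((g[...,1]<60)&(g[...,2]>80)).astype(np.uint8);k[:]=0;cv2.circle(k,(280,113),34,1,-1);m=cv2.morphologyEx(m&k,cv2.MORPH_OPEN,np.ones((9,9)))
c=max(cv2.findContours(m,0,1)[0],key=cv2.contourArea)
P=np.array([wplane(f,p[0],.167)[:2] for p in c],np.float32);print("rim",cv2.minEnclosingCircle(P),cv2.fitEllipse(P))
```

```text
disc ((0.5740313529968262, -0.25821369886398315), (0.03446574509143829, 0.034913744777441025), 92.31008911132812) ((0.5737633109092712, -0.25802624225616455), 0.018107272684574127)
rim ((0.5733166933059692, -0.2586360573768616), 0.025706881657242775) ((0.572900116443634, -0.258741557598114), (0.0421571210026741, 0.048591259866952896), 113.49134063720703)
```

Request:
move_arm:
  rows:
    - [-0.1,-2,0,0,0,0,1]
    - [-0.1,-3.5,0,0,0,0,1]
    - [-0.1,-3.5,0,0,0,0,1]
    - [-0.1,-3.5,0,0,0,0,1]
    - [-0.1,-3.5,0,0,0,0,1]
    - [-0.1,-3.5,0,0,0,0,1]
    - [-0.1,-3.5,0,0,0,0,1]
    - [-0.1,-3.5,0,0,0,0,1]
    - [-0.1,-3.5,0,0,0,0,1]
    - [-0.1,-3.5,0,0,0,0,1]
    - [-0.1,-3.5,0,0,0,0,1]
    - [-0.1,-3.5,0.5,0,0,0,1]
    - [-0.1,-3.5,0.5,0,0,0,1]
    - [-0.1,-3.5,0.5,0,0,0,1]
    - [-0.1,-3.5,0.5,0,0,0,1]
    - [-0.1,-3.5,0.5,0,0,0,1]
    - [-0.1,-2,0.5,0,0,0,1]
    - [0,0,0,0,0,0,1]
    - [0,0,0,0,0,0,1]

```text
time: 3.32
tool_pos: [0.5035, 0.307, 0.2612]
tool_rot: [0.001, 1.0, -0.016, -0.001]
contact_force: [0.6, 0.5, 0.3]
gripper_width: 1.004
grasp_force: 0.0
```

Run:
```python
from h import *
from plant import manip
f=grab("wrist","2");print(-f["R"].T@f["t"],manip.state()["tool_pos"],wproj(f,(.557,.306,.082)))
```

```text
[0.5825069  0.30517575 0.38461561] [0.50383065 0.3063947  0.26176544] [278.03839535 129.72302734]
```

View pics/wrist2.png

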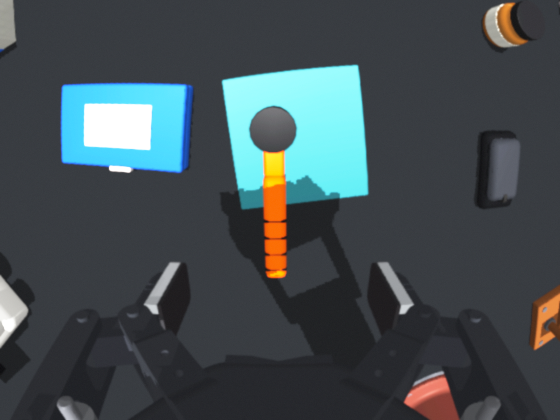

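The wrist view shows the black head disc at about (273,129) and the handle running straight down to (276,275), with clear room on both sides. I'll fit both.

Run:
```python
from h import *
f=dict(np.load("pics/wrist2.npz"));g=cv2.cvtColor(f["img"],cv2.COLOR_BGR2HSV)
k=np.zeros(g.shape[:2],np.uint8);cv2.circle(k,(273,129),32,1,-1)
m=cv2.morphologyEx(((g[...,2]<100)&(k>0)).astype(np.uint8),cv2.MORPH_OPEN,np.ones((5,5)))
c=max(cv2.findContours(m,0,1)[0],key=cv2.contourArea);P=np.array([wplane(f,p[0],.082)[:2] for p in c],np.float32)
print("head",cv2.fitEllipse(P),cv2.minEnclosingCircle(P))
m=((g[...,0]<26)&(g[...,1]>120)&(g[...,2]>110)).astype(np.uint8);rows=[]
for r in list(range(180,272,2)):
    x=np.flatnonzero(m[r,240:310])+240
    if len(x)>10: a,b=wplane(f,(x[0]-.5,r),.057),wplane(f,(x[-1]+.5,r),.057);rows.append([*((a+b)/2)[:2],b[1]-a[1]])
R=np.array(rows);print("w",np.median(R[:,2]),R[:,0].min());q=np.polyfit(R[:,0],R[:,1],1);print("slope",np.degrees(q[0]),"y@.49",np.polyval(q,.49),"y@.55",np.polyval(q,.55))
m2=((g[...,0]>80)&(g[...,0]<98)&(g[...,1]>90)&(g[...,2]>70)).astype(np.uint8);m2[:,:200]=0
r=cv2.minAreaRect(max(cv2.findContours(m2,0,1)[0],key=cv2.contourArea));print("mat",wplane(f,r[0],.004))
```

```text
head ((0.549988865852356, 0.3113943934440613), (0.024598322808742523, 0.044489677995443344), 177.53994750976562) ((0.5560687780380249, 0.3112354874610901), 0.020595233887434006)
w -0.02433950505200516 0.3969963932098033
slope -0.9216795429147431 y@.49 0.31225107331806534 y@.55 0.311285892757737
mat [0.54268728 0.28463967 0.004     ]
```

Request:
move_arm:
  rows:
    - [-0.4,-0.15,2,0,0,0,1]
    - [-0.4,-0.15,2,0,0,0,1]
    - [0,0,2,0,0,0,1]
    - [0,0,2,0,0,0,1]
    - [0,0,2,0,0,0,1]
    - [0,0,2,0,0,0,1]
    - [0,0,2,0,0,0,1]
    - [0,0,2,0,0,0,1]
    - [0,0,2,0,0,0,1]
    - [0,0,2,0,0,0,1]
    - [0,0,1,0,0,0,1]
    - [0,0,0.5,0,0,0,1]
    - [0,0,0.4,0,0,0,1]
    - [0,0,0,0,0,0,1]
    - [0,0,0,0,0,0,1]

```text
time: 4.62
tool_pos: [0.4965, 0.311, 0.0445]
tool_rot: [-0.0, 1.0, -0.016, 0.001]
contact_force: [0.3, 0.1, 0.8]
gripper_width: 1.001
grasp_force: 0.0
```

Run:
```python
from h import *
from plant import manip
s=manip.state();print(s["tool_pos"],s["contact_force"])
f=grab("wrist","3");grab("scene","3")
print([wproj(f,(s["tool_pos"][0]+a,s["tool_pos"][1],.082)).round(0).tolist() for a in(.0375,.06,.0825)])
```

```text
[0.49653604 0.31103176 0.04446834] [0.31406496 0.09384925 0.84634667]
[[276.0, 248.0], [273.0, 173.0], [270.0, 89.0]]
```

View pics/wrist3.png

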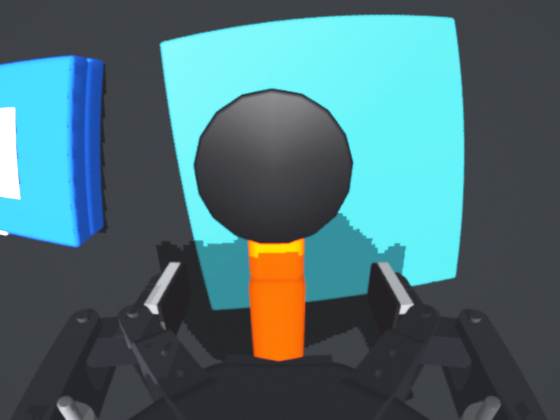

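The head disc is centred at (273,166), spanning rows 90–243. That puts its axis about 61 mm ahead of the TCP and centred, as wanted, so I'll close the fingers.

Request:
move_arm:
  rows:
    - [0,0,0.1,0,0,0,0.2]
    - [0,0,0,0,0,0,-0.2]
    - [0,0,0,0,0,0,-0.5]
    - [0,0,0,0,0,0,-0.8]
    - [0,0,0,0,0,0,-1]
    - [0,0,0,0,0,0,-1]
    - [0,0,0,0,0,0,-1]
    - [0,0,0,0,0,0,-1]
    - [0,0,0,0,0,0,-1]
    - [0,0,0,0,0,0,-1]
    - [0,0,0,0,0,0,-1]
    - [0,0,0,0,0,0,-1]

```text
time: 5.72
tool_pos: [0.4957, 0.3112, 0.0425]
tool_rot: [-0.0, 1.0, -0.016, 0.0]
contact_force: [-2.7, 1.9, 2.8]
gripper_width: 0.274
grasp_force: 59.9
```

Request:
move_arm:
  rows:
    - [0,0,-0.5,0,0,0,-1]
    - [0,0,-1,0,0,0,-1]
    - [0,0,-1.5,0,0,0,-1]
    - [0,0,-2,0,0,0,-1]
    - [0,0,-2,0,0,0,-1]
    - [0,0,-2,0,0,0,-1]
    - [0,0,-2,0,0,0,-1]
    - [0,0,-2,0,0,0,-1]
    - [0,0,-2,0,0,0,-1]
    - [0,0,-2,0,0,0,-1]
    - [0,0,-2,0,0,0,-1]
    - [0,0,-2,0,0,0,-1]
    - [0,0,-2,0,0,0,-1]
    - [0,0,-1.5,0,0,0,-1]
    - [0,0,-1,0,0,0,-1]
    - [0,0,-0.5,0,0,0,-1]
    - [0,0,0,0,0,0,-1]
    - [0,0,0,0,0,0,-1]

```text
time: 7.22
tool_pos: [0.4952, 0.3107, 0.3012]
tool_rot: [0.0, 1.0, -0.016, -0.001]
contact_force: [0.7, 0.3, -5.0]
gripper_width: 0.27
grasp_force: 59.0
```

Run:
```python
from h import *
from plant import manip
s=manip.state();print(s["tool_pos"],s["contact_force"],s["ft_torque"],s["gripper_width"])
f=grab("wrist","4")
for n in "34":
    i=cv2.imread(f"pics/wrist{n}.png");g=cv2.cvtColor(i,cv2.COLOR_BGR2HSV)
    m=((g[...,0]<20)&(g[...,1]>150)&(g[...,2]>150)).astype(np.uint8);m[:,:230]=0;m[:,320:]=0
    x=np.argwhere(m);print(n,x.min(0),x.max(0))
```

```text
[0.4952413  0.310692   0.30117906] [ 0.69316148  0.2556817  -5.00408963] [ 0.07108594  0.20314351 -0.01847023] 0.27032657746746797
3 [238 248] [360 304]
4 [238 249] [360 306]
```

View pics/wrist4.png

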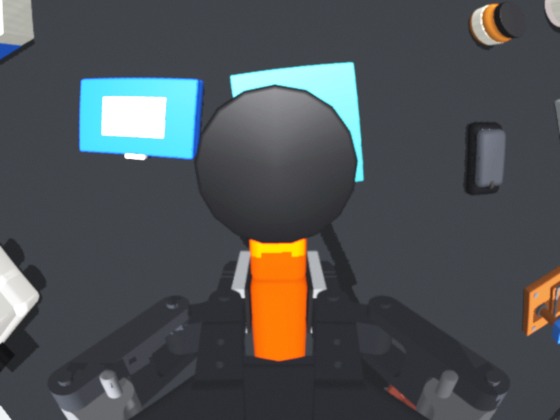

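The head is held level, its disc at the same pixels as before the lift. I'll carry it to the die.

Request:
move_arm:
  rows:
    - [0.2,1,0,0,0,0,-1]
    - [0.2,2,0,0,0,0,-1]
    - [0.2,3,0,0,0,0,-1]
    - [0.2,3.6,0,0,0,0,-1]
    - [0.2,3.6,0,0,0,0,-1]
    - [0.2,3.6,0,0,0,0,-1]
    - [0.2,3.6,0,0,0,0,-1]
    - [0.2,3.6,0,0,0,0,-1]
    - [0.2,3.6,0,0,0,0,-1]
    - [0.2,3.6,0,0,0,0,-1]
    - [0.2,3.6,0,0,0,0,-1]
    - [0.2,3.6,0,0,0,0,-1]
    - [0.2,3.6,0,0,0,0,-1]
    - [0.2,3.6,0,0,0,0,-1]
    - [0.2,3.6,0,0,0,0,-1]
    - [0.2,3,0,0,0,0,-1]
    - [0.2,2.4,0,0,0,0,-1]
    - [0.1,1.4,0,0,0,0,-1]
    - [0,0.6,0,0,0,0,-1]
    - [0,0,0,0,0,0,-1]

```text
time: 8.93
tool_pos: [0.5119, -0.2567, 0.3014]
tool_rot: [-0.0, 1.0, -0.017, -0.001]
contact_force: [-0.2, 0.4, -3.9]
gripper_width: 0.268
grasp_force: 59.3
```

Request:
move_arm:
  rows:
    - [0,0,1,0,0,0,-1]
    - [0,0,1,0,0,0,-1]
    - [0,0,1,0,0,0,-1]
    - [0,0,1,0,0,0,-1]
    - [0,0,1,0,0,0,-1]
    - [0,0,0.3,0,0,0,-1]
    - [0,0,0,0,0,0,-1]
    - [0,0,0,0,0,0,-1]
    - [0,0,0,0,0,0,-1]

```text
time: 9.68
tool_pos: [0.5129, -0.2561, 0.2501]
tool_rot: [0.0, 1.0, -0.016, 0.001]
contact_force: [0.5, -0.9, -3.7]
gripper_width: 0.273
grasp_force: 59.3
```

Run:
```python
from h import *
from plant import manip
s=manip.state();print(s["tool_pos"],s["tool_rot"])
a=grab("scene","5")["img"];b=grab("top","5")["img"];w=grab("wrist","5")["img"]
c=lambda im,x,y,W=100,h=75:cv2.resize(im[y:y+h,x:x+W],(400,300),interpolation=cv2.INTER_CUBIC)
cv2.imwrite("pics/crop5.png",np.vstack([np.hstack([c(a,135,210),c(b,298,148)]),np.hstack([cv2.resize(w,(400,300)),c(w,180,60,200,150)])]))
```

```text
[ 0.51286405 -0.25605089  0.25008378] [ 3.51994082e-04  9.99871617e-01 -1.60097273e-02  5.60892155e-04]
```

View pics/crop5.png

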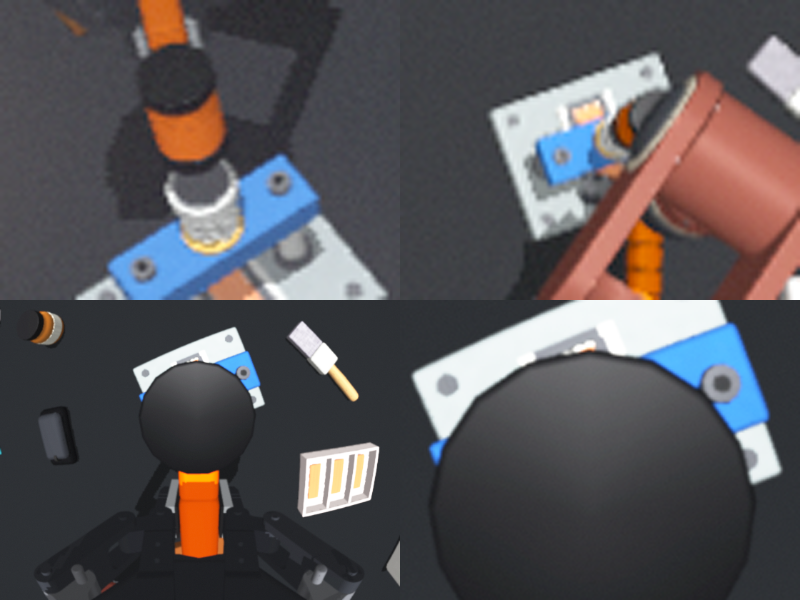

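Run:
```python
from h import *
S=F["scene"]
h=plane(S,(179.25,229.5),.2896);c=plane(S,(185.5,255.75),.169);print(h,c,h-c)
```

```text
[ 0.58102454 -0.25585835  0.2896    ] [ 0.57767038 -0.25744211  0.169     ] [0.00335416 0.00158377 0.1206    ]
```

Request:
move_arm:
  rows:
    - [-0.1,0,0,0,0,0,-1]
    - [0,0,0,0,0,0,-1]
    - [0,0,0,0,0,0,-1]
    - [0,0,0,0,0,0,-1]
    - [0,0,0,0,0,0,-1]

```text
time: 10.25
tool_pos: [0.5115, -0.2558, 0.2493]
tool_rot: [-0.0, 1.0, -0.016, -0.0]
contact_force: [-0.2, 0.5, -4.4]
gripper_width: 0.273
grasp_force: 59.3
```

Request:
move_arm:
  rows:
    - [0,0,1,0,0,0,-1]
    - [0,0,1.9,0,0,0,-1]
    - [0,0,2,0,0,0,-1]
    - [0,0,2,0,0,0,-1]

```text
time: 10.58
tool_pos: [0.512, -0.2564, 0.1819]
tool_rot: [0.001, 1.0, -0.016, 0.001]
contact_force: [-19.2, 4.9, 32.0]
gripper_width: 0.267
grasp_force: 64.3
```

Request:
move_arm:
  rows:
    - [0,0,0,0,0,0,-1]

```text
time: 10.67
tool_pos: [0.5109, -0.2561, 0.1794]
tool_rot: [0.0, 1.0, -0.016, -0.001]
contact_force: [-6.9, 0.0, 6.5]
gripper_width: 0.273
grasp_force: 61.2
```

Request:
move_arm:
  rows:
    - [0,0,-1.5,0,0,0,-1]
    - [0,0,-2,0,0,0,-1]
    - [0,0,-2,0,0,0,-1]
    - [0,0,-2,0,0,0,-1]
    - [0,0,-2,0,0,0,-1]
    - [0,0,-2,0,0,0,-1]
    - [0,0,-0.6,0,0,0,-1]
    - [0,0,0,0,0,0,-1]
    - [0,0,0,0,0,0,-1]
    - [0,0,0,0,0,0,-1]

```text
time: 11.5
tool_pos: [0.5108, -0.2554, 0.2988]
tool_rot: [-0.001, 1.0, -0.016, -0.001]
contact_force: [-0.9, 0.3, -4.1]
gripper_width: 0.272
grasp_force: 60.0
```

Run:
```python
from h import *
from plant import manip
s=manip.state();print(s["tool_pos"],s["tool_rot"])
a=grab("scene","6")["img"];w=grab("wrist","6")["img"]
c=lambda im,x,y,W=100,h=75:cv2.resize(im[y:y+h,x:x+W],(400,300),interpolation=cv2.INTER_CUBIC)
cv2.imwrite("pics/crop6.png",np.vstack([np.hstack([c(a,135,210),c(cv2.imread("pics/scene5.png"),135,210)]),np.hstack([c(w,180,60,240,180),c(cv2.imread("pics/wrist4.png"),180,60,240,180)])]))
```

```text
[ 0.5108292  -0.25537474  0.2988487 ] [-9.69819452e-04  9.99869502e-01 -1.60565222e-02 -1.49220687e-03]
```

View pics/crop6.png

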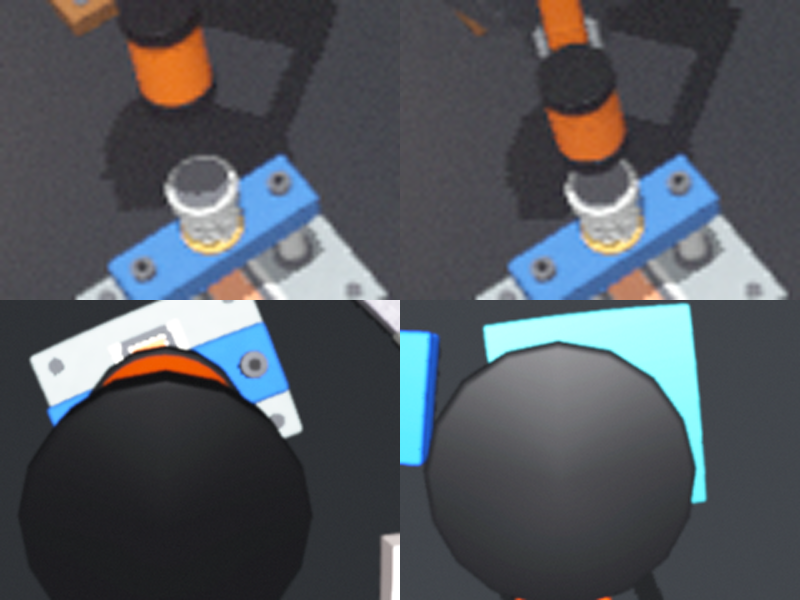

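The punch has sprung back, with the cap at the same pixels as before (202,183 in the crop). The blow turned the mallet slightly nose-up in the grip: an orange sliver shows at (165,365). I'll measure the tilt so it can be corrected for the set-down.

Run:
```python
from h import *
from scipy.optimize import least_squares
f=dict(np.load("pics/wrist6.npz"));s=np.array([.5109,-.2556,.2990]);M=Rn.from_quat([1,-.016,0,0]).as_matrix()
# observed: top-disc far edge row, bottom-face far-edge row, disc left/right cols
obs=np.array([60+72*.6,60+47*.6,180+20*.6,180+312*.6])
phi=np.linspace(0,2*np.pi,73)
def rim(th,L,zo,face):
    x=L+.0225*np.cos(phi);u=np.full_like(x,zo+(.039 if face else -.039));y=.0225*np.sin(phi)
    X=x*np.cos(th)-u*np.sin(th);U=x*np.sin(th)+u*np.cos(th)
    return np.array([wproj(f,s+M@np.array([a,b,-c])) for a,b,c in zip(X,y,U)])
def res(p,L=.0615):
    t=rim(p[0],L,p[1],1);b=rim(p[0],L,p[1],0);return np.array([t[:,1].min(),b[:,1].min(),t[:,0].min(),t[:,0].max()])-obs
for L in(.0605,.0615,.0625):
    r=least_squares(res,[.05,0],args=(L,),x_scale=[.01,.001],diff_step=1e-3);print(L,np.degrees(r.x[0]),r.x[1],r.fun.round(1))
print(res([0,0])+obs)
```

```text
0.0605 5.439675244605201 -6.757495942646189e-05 [-0.7 -1.6  1.4  1.8]
0.0615 6.304042972274741 -0.0005998738185908876 [-2.2 -4.9  0.9  2.4]
0.0625 7.157468823954995 -0.0010479112090824936 [-3.6 -8.2  0.2  3.1]
[ 82.8542519   91.98659929 197.51034877 364.75754939]
```

Request:
move_arm:
  rows:
    - [-0.2,-1,0,0,0,0,-1]
    - [-0.2,-2,0,0,0,0,-1]
    - [-0.2,-3,0,0,0,0,-1]
    - [-0.2,-3.6,0,0,0,0,-1]
    - [-0.2,-3.6,0,0,0,0,-1]
    - [-0.2,-3.6,0,0,0,0,-1]
    - [-0.2,-3.6,0,0,0,0,-1]
    - [-0.2,-3.6,0,0,0,0,-1]
    - [-0.2,-3.6,0,0,0,0,-1]
    - [-0.2,-3.6,0,0,0,0,-1]
    - [-0.2,-3.6,0,0,0,0,-1]
    - [-0.2,-3.6,0,0,0,0,-1]
    - [-0.2,-3.6,0,0,0,0,-1]
    - [-0.2,-3.6,0,0,0,0,-1]
    - [-0.2,-3.6,0,0,0,0,-1]
    - [-0.2,-3,0,0,0,0,-1]
    - [-0.1,-2.4,0,0,0,0,-1]
    - [0,-1.4,0,0,0,0,-1]
    - [0,-0.6,0,0,0,0,-1]
    - [0,0,0,0,0,0,-1]

```text
time: 13.27
tool_pos: [0.4962, 0.3117, 0.3007]
tool_rot: [0.0, 1.0, -0.015, -0.001]
contact_force: [-0.6, -0.1, -4.6]
gripper_width: 0.274
grasp_force: 60.0
```

Request:
move_arm:
  rows:
    - [0,0,0,0,-1.4,0,-1]
    - [0,0,0,0,-1.4,0,-1]
    - [0,0,0,0,-1.4,0,-1]
    - [0,0,0,0,-1.2,0,-1]
    - [0,0,0,0,0,0,-1]
    - [0,0,0,0,0,0,-1]
    - [0,0,0,0,0,0,-1]
    - [0,0,0,0,0,0,-1]
    - [0,0,0,0,0,0,-1]

```text
time: 14.02
tool_pos: [0.4966, 0.311, 0.3014]
tool_rot: [-0.001, 0.999, -0.016, -0.047]
contact_force: [0.5, -0.8, -5.1]
gripper_width: 0.271
grasp_force: 60.0
```

Run:
```python
from h import *
from plant import manip
s=manip.state();print(s["tool_pos"],s["tool_rot"])
a=grab("scene","7")
im=a["img"]
# project expected vertical head for check
P=np.array(s["tool_pos"])+np.array([.061,-.002,0])
pr=lambda X:(lambda q:(a["mtx"]@(q/q[2]))[:2].round(1))(a["R"]@X+a["t"])
print(pr(P+[0,0,.0395]),pr(P-[0,0,.0385]))
x,y=[int(v) for v in pr(P)];c=im[y-60:y+60,x-80:x+80];cv2.imwrite("pics/crop7.png",cv2.resize(c,(800,600),interpolation=cv2.INTER_CUBIC));print(x,y)
```

```text
[0.4965602  0.310951   0.30140784] [-7.80589412e-04  9.98766634e-01 -1.59665918e-02 -4.70071277e-02]
[400.  152.6] [394.  173.2]
396 163
```

View pics/crop7.png

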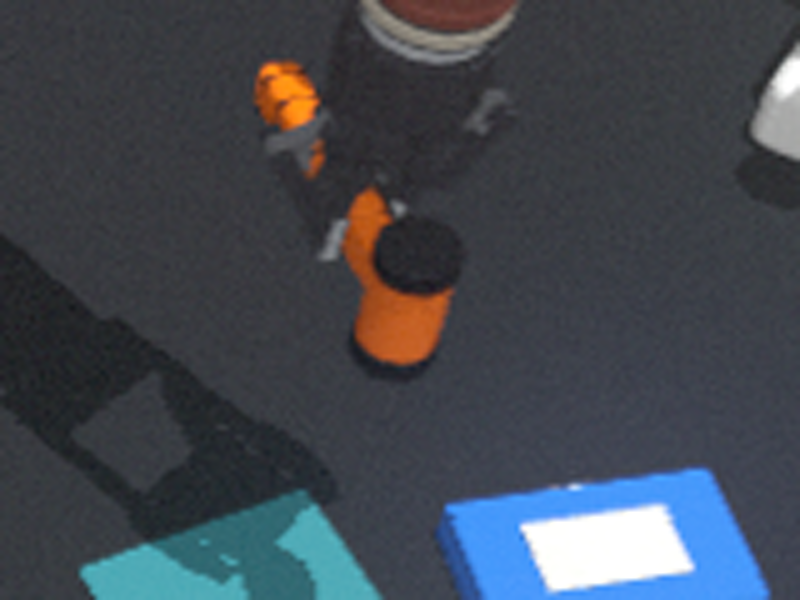

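The mallet is upright now: the head axis in the crop runs from (418,255) to about (394,345), and the predicted slope for vertical is close. I'll lower it.

Request:
move_arm:
  rows:
    - [0.1,0,1,0,0,0,-1]
    - [0.19,0,2,0,0,0,-1]
    - [0.19,0,2,0,0,0,-1]
    - [0.19,0,2,0,0,0,-1]
    - [0.19,0,2,0,0,0,-1]
    - [0.19,0,2,0,0,0,-1]
    - [0.19,0,2,0,0,0,-1]
    - [0.19,0,2,0,0,0,-1]
    - [0.19,0,2,0,0,0,-1]
    - [0.19,0,2,0,0,0,-1]
    - [0.19,0,2,0,0,0,-1]
    - [0.1,0,1.5,0,0,0,-1]
    - [0.1,0,1,0,0,0,-1]
    - [0.05,0,0.5,0,0,0,-1]
    - [0,0,0,0,0,0,-1]
    - [0,0,0,0,0,0,-1]
    - [0,0,0,0,0,0,-1]
    - [0,0,0,0,0,0,-1]

```text
time: 15.57
tool_pos: [0.4975, 0.3114, 0.0618]
tool_rot: [-0.001, 0.999, -0.016, -0.046]
contact_force: [0.5, 0.0, -4.4]
gripper_width: 0.271
grasp_force: 59.9
```

Request:
move_arm:
  rows:
    - [0.03,0,0.4,0,0,0,-1]
    - [0.03,0,0.4,0,0,0,-1]
    - [0.03,0,0.4,0,0,0,-1]
    - [0.02,0,0.2,0,0,0,-1]
    - [0,0,0.1,0,0,0,-1]
    - [0,0,0,0,0,0,-1]
    - [0,0,0,0,0,0,-1]
    - [0,0,0,0,0,0,-1]

```text
time: 16.23
tool_pos: [0.4963, 0.311, 0.0454]
tool_rot: [-0.001, 0.999, -0.016, -0.047]
contact_force: [0.6, 0.6, -4.4]
gripper_width: 0.272
grasp_force: 60.0
```

Request:
move_arm:
  rows:
    - [0,0,0.1,0,0,0,-1]
    - [0,0,0,0,0,0,-1]
    - [0,0,0.1,0,0,0,-1]
    - [0,0,0,0,0,0,-1]
    - [0,0,0,0,0,0,-1]

```text
time: 16.65
tool_pos: [0.4959, 0.311, 0.0431]
tool_rot: [-0.001, 0.999, -0.016, -0.047]
contact_force: [0.4, -0.8, -4.5]
gripper_width: 0.272
grasp_force: 60.0
```

Request:
move_arm:
  rows:
    - [0,0,0.05,0,0,0,-1]
    - [0,0,0,0,0,0,-1]
    - [0,0,0.05,0,0,0,-1]
    - [0,0,0,0,0,0,-1]
    - [0,0,0,0,0,0,-1]

```text
time: 17.07
tool_pos: [0.4959, 0.3109, 0.0422]
tool_rot: [-0.001, 0.999, -0.016, -0.047]
contact_force: [0.9, 0.6, -4.6]
gripper_width: 0.273
grasp_force: 60.0
```

Request:
move_arm:
  rows:
    - [0,0,0.05,0,0,0,-1]
    - [0,0,0,0,0,0,-1]
    - [0,0,0.05,0,0,0,-1]
    - [0,0,0,0,0,0,-1]
    - [0,0,0,0,0,0,-1]

```text
time: 17.48
tool_pos: [0.4958, 0.311, 0.0412]
tool_rot: [-0.001, 0.999, -0.016, -0.047]
contact_force: [0.4, -0.1, -4.9]
gripper_width: 0.273
grasp_force: 60.0
```

Request:
move_arm:
  rows:
    - [0,0,0.07,0,0,0,-1]
    - [0,0,0,0,0,0,-1]
    - [0,0,0.05,0,0,0,-1]
    - [0,0,0,0,0,0,-1]
    - [0,0,0,0,0,0,-1]

```text
time: 17.9
tool_pos: [0.4958, 0.3111, 0.0406]
tool_rot: [-0.001, 0.999, -0.016, -0.047]
contact_force: [-2.1, -0.7, -0.1]
gripper_width: 0.271
grasp_force: 60.6
```

Request:
move_arm:
  rows:
    - [0,0,0.05,0,0,0,-1]
    - [0,0,0,0,0,0,-1]
    - [0,0,0,0,0,0,-0.4]
    - [0,0,0,0,0,0,-0.3]
    - [0,0,0,0,0,0,-0.2]
    - [0,0,0,0,0,0,0]
    - [0,0,0,0,0,0,0.3]
    - [0,0,0,0,0,0,0.6]
    - [0,0,0,0,0,0,1]
    - [0,0,0,0,0,0,1]
    - [0,0,0,0,0,0,1]
    - [0,0,0,0,0,0,1]

```text
time: 18.9
tool_pos: [0.4956, 0.311, 0.0395]
tool_rot: [-0.001, 0.999, -0.016, -0.047]
contact_force: [-0.5, -0.3, 0.0]
gripper_width: 1.002
grasp_force: 0.0
```

Released. I'll retreat straight up (world) and check.

Request:
move_arm:
  rows:
    - [-0.05,0,-0.5,0,0,0,1]
    - [-0.09,0,-1,0,0,0,1]
    - [-0.19,0,-2,0,0,0,1]
    - [-0.19,0,-2,0,0,0,1]
    - [-0.19,0,-2,0,0,0,1]
    - [-0.19,0,-2,0,0,0,1]
    - [-0.19,0,-2,0,0,0,1]
    - [-0.19,0,-2,0,0,0,1]
    - [-0.19,0,-2,0,0,0,1]
    - [-0.19,0,-2,0,0,0,1]
    - [-0.19,0,-2,0,0,0,1]
    - [-0.19,0,-2,0,0,0,1]
    - [0,0,0,0,0,0,1]
    - [0,0,0,0,0,0,1]
    - [0,0,0,0,0,0,1]

```text
time: 20.15
tool_pos: [0.4952, 0.3108, 0.2551]
tool_rot: [-0.001, 0.999, -0.016, -0.047]
contact_force: [-1.8, -0.5, -0.1]
gripper_width: 1.0
grasp_force: 0.0
```

Run:
```python
from h import *
from plant import manip
a=grab("scene","8")["img"];b=F["scene"]["img"]
c=lambda im,x,y,W=100,h=75:cv2.resize(im[y:y+h,x:x+W],(400,300),interpolation=cv2.INTER_CUBIC)
cv2.imwrite("pics/crop8.png",np.vstack([np.hstack([c(a,325,172),c(b,325,172)]),np.hstack([c(a,145,240),c(b,145,240)])]))
print(manip.state()["tool_pos"])
```

```text
[0.49490364 0.31066855 0.25415757]
```

View pics/crop8.png

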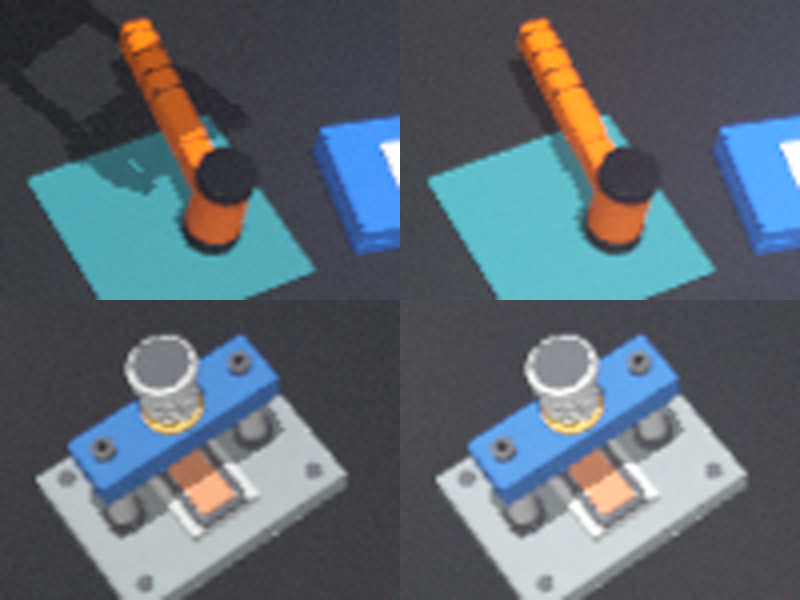

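The mallet stands upright on its mat as at the start, head top at (226,175) in the crop against (628,175) in the reference half. The ram is back up and the coupon is in its nest. I'll hand the job in.

```bash
python3 -c "
from plant import manip
print(manip.job_done())"
```

```text
the job is handed in; nothing more can be done
None
```

I struck the grey punch's cap once at about 0.24 m/s, forces and depth showing it bottomed, and it sprang back; the mallet is set down standing on its mat and the coupon is in its nest, though the mallet turned about 5° in the grip during the blow, so the face was not quite square at the bottom of the stroke, and the job is handed in (no verdict shown).

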